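# Lay the massage stones in the warmer

## Task

Pick up the two black massage stones from the counter and lower each one gently into the deep white warmer pot, so that both end up lying side by side on the steel tray inside, neither on top of the other. The sprung tray may stand at any height, so feel for it: let go only once the stone rests on the tray, never drop a stone or press or knock it hard against the pot, the tray or the other stone. Leave the red trimmer, the clipper guard and the cologne bottle where they are.

Things in the scene. Friction and masses are not known exactly. Their poses are not given: they have to be found in the camera images.
- stone_a: massage stone A: polished black basalt pebble, a flattened round shape 46 mm across (widest at half height) and 34 mm high with a small flat 16 mm wide on top and underside, about 0.11 kg, lying flat on the counter right of the basin; origin at the centre of its underside, z up; it looks the same from every side
- stone_b: massage stone B: polished black basalt pebble, a flattened round shape 46 mm across (widest at half height) and 34 mm high with a small flat 16 mm wide on top and underside, about 0.11 kg, lying flat on the counter in front of the basin; origin at the centre of its underside, z up; it looks the same from every side
- stone_a_center (a point): centre of stone A, 17 mm above its underside
- stone_b_center (a point): centre of stone B, 17 mm above its underside
- warmer: white round hot-stone warmer pot, fixed to the counter: 190 mm outside diameter, 112 mm high, open at the top, wall 6 mm (mouth and inside 178 mm wide); a black lug on each side (+y and -y of its frame) reaches 118 mm from the axis at 72 mm height, a control knob on its -x side. Origin at the centre of the underside, z up
- warmer_mouth (a point): centre of the pot's mouth, level with the rim, 112 mm above the counter. Inside, a flat perforated round steel tray fills the whole width; its top stands anywhere from 36 to 72 mm below the rim, different each time and not reported. The tray is sprung and gives about 0.4 mm for each newton, at most 12 mm
- trimmer_red: red trimmer, 25x100x21 mm, lying on the counter between the stones and the pot; leave alone; origin at the centre of its underside, long axis y
- guard: black clipper guard comb, 43x44x14 mm, lying on the counter beyond the stones; leave alone; origin at the centre of its underside
- cologne: cologne bottle, 33x45x104 mm, standing on the counter beyond the stones; leave alone; origin at the centre of its underside
Not all that is in view belongs to the job. Leave any brown, orange or purple look-alike of the stone_a alone.

How it is judged:
At the end, for the whole second after the job is handed in: both stones rest in the pot at rest (under 0.03 m/s), each centre below the rim (at least 12 mm) and within 72 mm of the pot's axis, each bearing on the tray, and side by side: their centres differ in height by less than 15 mm (z of stone_a_center in the frame of warmer between 0.045 and 0.1 m and horizontal distance between each of stone_a_center, stone_b_center and warmer_mouth below 0.072 m and linear speed of each of stone_a, stone_b below 0.03 m/s and contact force between each of stone_a, stone_b and warmer above 0.2 N and z of stone_b_center in the frame of warmer between 0.045 and 0.1 m and z of stone_a_center in the frame of stone_b between 0.002 and 0.032 m); the robot touches nothing.
It fails at once if a stone is pressed or knocked against the pot or its tray with more than 10 N (contact force between any of stone_a, stone_b and warmer above 10 N).
It fails at once if a stone is dropped (faster than 0.3 m/s, a fall of about 5 mm, while the fingers do not touch it) ((linear speed of stone_a above 0.3 m/s and contact force between stone_a and the fingers below 0.05 N) or (linear speed of stone_b above 0.3 m/s and contact force between stone_b and the fingers below 0.05 N)).
It fails at once if the stones are knocked together with more than 8 N (contact force between stone_a and stone_b above 8 N).
It fails at once if the red trimmer, the clipper guard or the cologne bottle is moved more than 20 mm (distance of any of trimmer_red, guard, cologne from where it was at the start of the episode above 0.02 m).
It also fails if it takes over 64 s, if anything falls off the work surface, if the arm or the gripper's body presses on something with over 40 N, if the wrist force passes 120 N, or if a joint passes its speed limit or range.

## Robot

A 6-joint arm with a two-finger parallel gripper is mounted at the origin on a cart in front of the work surface, level with it; the furniture and walls round the work are solid. World frame = base frame: x ahead of the robot, y to its left, z up, the work surface at z = 0. Lengths are in m, angles in rad, forces in N, time in s.
With the tool pointing down it reaches from about 0.3 to 0.875 m from the base axis. Payload 6.4 kg.
Tool frame: the origin (TCP) lies at the centre of the arm's flange, where the gripper is bolted on; the fingertips stand 173 mm ahead of it and the grasp point (between the pads) lies 155 mm ahead of it; z points along the fingers, x is the direction in which the jaws open and shut, and the axes are right-handed (so a half turn about z gives the same grasp; the last joint's range is limited). The gripper opens to 85 mm and grips with 20 to 120 N. Pads are 22 mm wide; open, the fingers measure 114 mm over their backs; the gripper's body (76 mm by 85 mm) begins 54 mm behind the grasp point. The pads swing forward as they close: fully open they stand 13 mm farther back than shut.
Start: joints at [-1.341, 0.181, 1.607, -0, 1.354, -0.206], TCP at [0.243, -0.521, 0.405] pointing down, gripper open.
Joint ranges: [-2.99, 2.99], [-0.89, 2.07], [0.3, 2.58], [-1.14, 4.28], [0, 2.63], [-3.12, 3.12]. Speed limits (rad/s): [2.57, 2.57, 3.01, 3.14, 3.14, 3.14].

## Interface

Orientations are given as a unit quaternion [w, x, y, z].
In Python, from bench import ctrl gives the robot as it stands. The module is installed in compiled form; this text tells all that it offers.
- The arm moves only by the tool move_arm, never from a script. Its argument "moves" is a list of rows, each an object of numbers: "gripper": the opening in per cent of the stroke, from 0 (shut) to 100 (fully open); "x", "y", "z": the shift along the tool's x, y, z in cm; "roll": the turn about the tool's z in degrees. In form: [{"gripper": .., "x": .., "y": .., "z": .., "roll": ..}, ...]. A call has 1 to 5 rows; each row shifts and turns the commanded pose from where the row before left it, along the tool's axes as they then stand; what a row does not reach is not made up. A row lasts 1/8 s, in which the tool goes at most 62.5 mm and 10.7 degrees, less where a joint would pass 70% of its speed; a pose out of reach is approached as far as the arm can. A call is refused whole if a number of a shift passes 6.25 or a number of a turn 10.7, either way. A call with a gripper value outside its range is refused whole. The fingers move at their own pace and stop on an object; the grip force is fixed at half the most. Time passes only in rows, so rows that do not move let the fingers close. It gives the time, the measured TCP pose, the force and the opening at its end, in the units of the state.
- ctrl.get_obs(): the state, without advancing time (a new reading comes with each control period).
- ctrl.camera(name): name is "scene" or "top" or "wrist"; returns a dict with "img" (480x640x3 uint8, red, green, blue), "fx", "fy", "cx", "cy" (pixels), "D" ([k1, k2, p1, p2, k3] as OpenCV has them; the pictures are not rectified), "world_from_camera" (4x4, takes a point from camera to world coordinates); the wrist camera has in their place "tool_from_camera" (4x4, takes a point from camera to tool coordinates, whose origin is the TCP and whose axes are the tool frame's). Camera axes: x right, y up, looking along -z (the intrinsics and any distortion apply to the point x, -y, -z); pixel columns grow to the right and rows downward; lengths in m; the calibration is good to about 2 mm. A picture is of the moment at which its call begins: read the wrist's pose just before it. There is no depth.
- ctrl.hand_in(): hands the job in, once; it reports no verdict.
The state is a dict: "time_s": time; "q": joint angles; "dq": joint speeds; "joint_efforts": joint torques, N m; "eef_pos": TCP position; "eef_rot": TCP orientation; "wrist_force": force on the tool from outside, world axes, zero at the start; "torque": the same for the moment, N m; "opening": opening from 0.0 (shut) to 1.0 (fully open).
Only numpy, scipy, OpenCV 4.12 (cv2) and the standard library are available. Lean on these libraries where they do the work, as an engineer would, in place of code of your own. Each camera call takes 0.05 s, during which the arm holds its last target. There are 200 camera calls.

## Working session

There is one attempt and no reset: what is moved stays moved. The work goes in short steps, Python scripts to look and compute and a tool call to move; the robot and the scene stay as the last step left them, time stands still between calls to the robot, and variables do not carry over. Pictures are saved under pics/ and viewed, about 8 in all and at most 12, crops included, and the job is handed in when it is done.

Besides the shell and the picture viewer there is one more tool, called after "Request:" as name([rows], argument=value, ...), one row to a line, values as JSON. move_arm: Moves the arm, as the interface text tells. Its arguments: {"type":"object","properties":{"moves":{"type":"array","items":{"type":"object","properties":{"gripper":{"type":"number"},"x":{"type":"number"},"y":{"type":"number"},"z":{"type":"number"},"roll":{"type":"number"}}}}},"required":["moves"]}

```bash
mkdir -p pics
cat > h.py <<'E'
from bench import ctrl
import numpy as np, cv2
from scipy.spatial.transform import Rotation as R
def tool():
    o=ctrl.get_obs(); q=o["eef_rot"]; T=np.eye(4)
    T[:3,:3]=R.from_quat([q[1],q[2],q[3],q[0]]).as_matrix(); T[:3,3]=o["eef_pos"]; return T,o
def cam(n):
    T,_=tool(); c=ctrl.camera(n)
    c["W"]=T@np.array(c["tool_from_camera"]) if n=="wrist" else np.array(c["world_from_camera"])
    c["K"]=np.array([[c["fx"],0,c["cx"]],[0,c["fy"],c["cy"]],[0,0,1.]]); return c
def save(c,f): cv2.imwrite("pics/"+f,cv2.cvtColor(c["img"],cv2.COLOR_RGB2BGR))
def at(c,u,v,z):
    p=cv2.undistortPoints(np.array([[[u,v]]],float),c["K"],np.array(c["D"]))[0,0]
    d=c["W"][:3,:3]@np.array([p[0],-p[1],-1]); o=c["W"][:3,3]; return o+d*(z-o[2])/d[2]
def proj(c,P):
    p=np.linalg.inv(c["W"])@np.append(P,1); 
    return cv2.projectPoints(np.array([[p[0],-p[1],-p[2]]]),np.zeros(3),np.zeros(3),c["K"],np.array(c["D"]))[0].ravel()
E
python3 - <<'E'
from h import *
for n in("top","scene"):
    c=cam(n); save(c,n+"0.png"); np.savez("pics/"+n+"0.npz",**c); print(n,c["W"].round(3).tolist(),c["fx"],c["D"])
T,o=tool(); print(T.round(3),o)
E
```

```text
top [[0.004, 0.987, -0.161, 0.465], [-1.0, 0.003, -0.003, -0.022], [-0.002, 0.161, 0.987, 0.973], [0.0, 0.0, 0.0, 1.0]] 451.8487786254649 [-0.10043728  0.          0.          0.          0.        ]
scene [[-0.76, 0.405, -0.509, 0.146], [-0.65, -0.486, 0.584, 0.523], [-0.011, 0.774, 0.633, 0.684], [0.0, 0.0, 0.0, 1.0]] 504.87697879762004 [-0.00726032  0.          0.          0.          0.        ]
[[ 0.422 -0.907 -0.     0.243]
 [-0.907 -0.422  0.002 -0.521]
 [-0.002 -0.    -1.     0.404]
 [ 0.     0.     0.     1.   ]] {'time_s': 0.1, 'q': array([-1.34132409e+00,  1.81461915e-01,  1.60793196e+00,  3.01139094e-05,
        1.35379636e+00, -2.06316157e-01]), 'dq': array([ 5.72636801e-04, -2.06970987e-03, -4.31986957e-03, -6.49983068e-04,
       -2.54461185e-03,  5.78992413e-05]), 'joint_efforts': array([ 3.08738536e-04, -4.45875478e+01, -3.52240241e+01, -3.51067802e-04,
        4.08230422e-03, -2.87581543e-05]), 'eef_pos': array([ 0.24267887, -0.52102021,  0.40386516]), 'eef_rot': array([-5.68767297e-04,  8.43243272e-01, -5.37531531e-01, -5.61056941e-04]), 'wrist_force': array([-0.30564734,  0.08176141, -0.25891934]), 'torque': array([ 0.00858735, -0.06181812,  0.06449546]), 'opening': 1.0005970417719108}
```

View pics/top0.png

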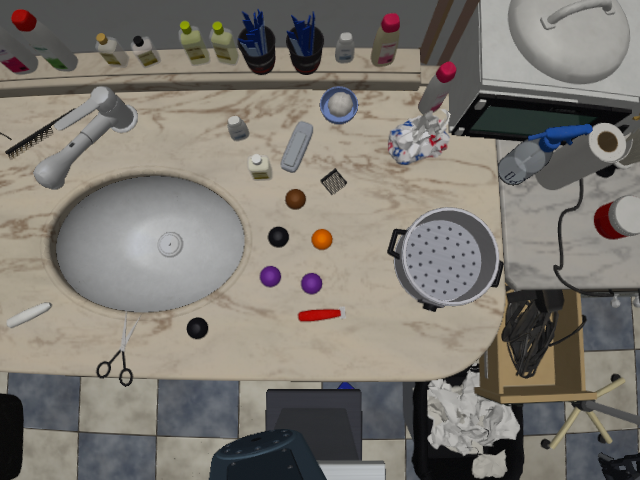

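View pics/scene0.png

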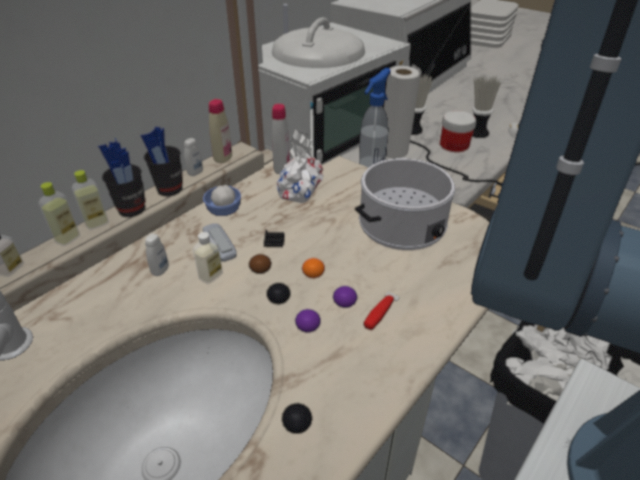

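The top view shows stone A at about (278,237), stone B at (197,328), and the pot mouth around (448,256). The look-alikes are at (295,199), (322,239), (270,276) and (312,283), and the trimmer is at (320,315). Next I'll measure these.

```bash
cat > m.py <<'E'
from h import *
def load(n):
    d=dict(np.load("pics/"+n+"0.npz")); return d
def blob(c,u,v,r,m):
    m2=np.zeros(m.shape,np.uint8); cv2.circle(m2,(u,v),r,1,-1)
    ys,xs=np.nonzero(m&(m2>0)); return xs.mean(),ys.mean(),len(xs)
if __name__=="__main__":
    for n,pts in (("top",{"A":(278,237),"B":(197,328)}),("scene",{"A":(278,293),"B":(297,418)})):
        c=load(n); dark=c["img"].max(2)<60
        for k,(u,v) in pts.items():
            b=blob(c,u,v,22,dark); print(n,k,np.round(b,1),at(c,b[0],b[1],.017).round(4))
    c=load("top"); hsv=cv2.cvtColor(c["img"],cv2.COLOR_RGB2HSV)
    for k,(u,v,z) in {"brown":(295,199,.017),"orange":(322,239,.017),"pur1":(270,276,.017),"pur2":(312,283,.017),"trimL":(299,315,.02),"trimR":(341,313,.02),"cutter?":(260,166,.03),"guard":(334,181,.01),
      "rimL":(396,257,.112),"rimR":(502,257,.112),"rimT":(448,208,.112),"rimB":(448,305,.112),"knob?":(430,307,.05)}.items():
        print(k,at(c,u,v,z).round(3))
    big=cv2.resize(c["img"][190:325,375:520],None,fx=5,fy=4.4,interpolation=cv2.INTER_CUBIC)
E
python3 m.py
```

```text
top A [278.  236.5 318. ] [0.6225 0.0674 0.017 ]
top B [197.  327.8 346. ] [0.4275 0.2351 0.017 ]
scene A [278.1 293.1 337. ] [0.6238 0.0678 0.017 ]
scene B [296.5 418.  645. ] [0.4289 0.2351 0.017 ]
brown [0.705 0.032 0.017]
orange [ 0.617 -0.027  0.017]
pur1 [0.538 0.083 0.017]
pur2 [ 0.523 -0.006  0.017]
trimL [0.456 0.021 0.02 ]
trimR [ 0.461 -0.067  0.02 ]
cutter? [0.776 0.109 0.03 ]
guard [ 0.748 -0.053  0.01 ]
rimL [ 0.568 -0.169  0.112]
rimR [ 0.568 -0.377  0.112]
rimT [ 0.665 -0.274  0.112]
rimB [ 0.476 -0.267  0.112]
knob? [ 0.473 -0.247  0.05 ]
```

```bash
cat >> h.py <<'E'
def go(P):
    T,o=tool(); d=T[:3,:3].T@(np.array(P)-T[:3,3])*100
    print("t %.2f pos %s -> tool cm %s open %.2f F %s jaw %.1f"%(o["time_s"],T[:3,3].round(4),d.round(2),o["opening"],o["wrist_force"].round(2),np.degrees(np.arctan2(T[1,0],T[0,0]))))
def rim(c,x0,y0):
    from scipy.optimize import minimize
    g=cv2.cvtColor(c["img"],cv2.COLOR_RGB2GRAY).astype(np.float32)
    g=cv2.GaussianBlur(g,(0,0),1.2); G=np.hypot(cv2.Sobel(g,5,1,0),cv2.Sobel(g,5,0,1))
    a=np.linspace(0,2*np.pi,180,endpoint=False)
    def s(x,y):
        v=0
        for r in(.089,.095):
            uv=np.array([proj(c,[x+r*np.cos(t),y+r*np.sin(t),.112]) for t in a]).astype(np.float32)
            w=cv2.remap(G,uv[:,:1],uv[:,1:],1); v+=np.sqrt(w).mean()
        return v
    return max((s(x0+i*.001,y0+j*.001),round(x0+i*.001,4),round(y0+j*.001,4)) for i in range(-9,10) for j in range(-9,10))
E
python3 - <<'E'
from h import *
for n in("top","scene"):
    c=dict(np.load("pics/"+n+"0.npz")); print(n,rim(c,.57,-.272))
go([.623,.0676,.33]); go([.623,.0676,.174])
E
```

```text
top (np.float32(20.458641), 0.568, -0.273)
scene (np.float32(17.019543), 0.569, -0.266)
t 0.10 pos [ 0.2427 -0.521   0.4039] -> tool cm [-37.3  -59.32   7.47] open 1.00 F [-0.31  0.08 -0.26] jaw -65.0
t 0.10 pos [ 0.2427 -0.521   0.4039] -> tool cm [-37.27 -59.32  23.07] open 1.00 F [-0.31  0.08 -0.26] jaw -65.0
```

Request:
move_arm([
  {"x":-2.8,"y":-4.5,"z":0.4,"gripper":100},
  {"x":-2.8,"y":-4.5,"z":0.4,"gripper":100},
  {"x":-2.8,"y":-4.5,"z":0.4,"gripper":100},
  {"x":-2.8,"y":-4.5,"z":0.4,"gripper":100},
  {"x":-2.8,"y":-4.5,"z":0.4,"gripper":100},
])

```text
validation failed for argument at $.mo...
```

Request:
move_arm([
  {"x":-2.8,"y":-4.5,"z":0.4,"gripper":100},
  {"x":-2.8,"y":-4.5,"z":0.4,"gripper":100},
  {"x":-2.8,"y":-4.5,"z":0.4,"gripper":100},
  {"x":-2.8,"y":-4.5,"z":0.4,"gripper":100},
  {"x":-2.8,"y":-4.5,"z":0.4,"gripper":100},
])

```text
validation failed for argument at $.mo...
```

Run:
```python
from h import *
go([.623,.0676,.33])
```

```text
t 0.10 pos [ 0.2427 -0.521   0.4039] -> tool cm [-37.3  -59.32   7.47] open 1.00 F [-0.31  0.08 -0.26] jaw -65.0
```

Request:
move_arm([
  {"gripper":100,"x":-2.8,"y":-4.5,"z":0.4,"roll":0},
  {"gripper":100,"x":-2.8,"y":-4.5,"z":0.4,"roll":0},
  {"gripper":100,"x":-2.8,"y":-4.5,"z":0.4,"roll":0},
  {"gripper":100,"x":-2.8,"y":-4.5,"z":0.4,"roll":0},
  {"gripper":100,"x":-2.8,"y":-4.5,"z":0.4,"roll":0},
])

```text
time_s: 0.72
eef_pos: [0.3882, -0.2977, 0.3843]
eef_rot: [-0.0, 0.843, -0.538, -0.0]
wrist_force: [1.1, 0.4, 0.7]
opening: 1.0
```

Request:
move_arm([
  {"gripper":100,"x":-2.8,"y":-4.5,"z":0.4,"roll":0},
  {"gripper":100,"x":-2.8,"y":-4.5,"z":0.4,"roll":0},
  {"gripper":100,"x":-2.8,"y":-4.5,"z":0.4,"roll":0},
  {"gripper":100,"x":-2.8,"y":-4.5,"z":0.4,"roll":0},
  {"gripper":100,"x":-2.8,"y":-4.5,"z":0.4,"roll":0},
])

```text
time_s: 1.35
eef_pos: [0.5331, -0.0758, 0.3643]
eef_rot: [0.0, 0.843, -0.537, -0.0]
wrist_force: [0.2, -0.8, -0.8]
opening: 0.999
```

Request:
move_arm([
  {"gripper":100,"x":-4.6,"y":-4.0,"z":0.8,"roll":0},
  {"gripper":100,"x":-4.6,"y":-4.0,"z":0.8,"roll":0},
  {"gripper":100,"x":0,"y":-4.0,"z":2,"roll":0},
  {"gripper":100,"x":0,"y":0,"z":0,"roll":0},
])

```text
time_s: 1.85
eef_pos: [0.6028, 0.0584, 0.3256]
eef_rot: [0.001, 0.844, -0.536, -0.002]
wrist_force: [-0.3, 0.1, -0.2]
opening: 1.001
```

Run:
```python
from h import *
c=cam("wrist"); save(c,"w1.png"); go([.623,.0676,.33]); print(proj(c,[.623,.0676,.017]),c["W"].round(3))
```

```text
t 1.90 pos [0.6023 0.0574 0.3268] -> tool cm [-0.05 -2.31 -0.33] open 1.00 F [ 0.3  -1.   -0.59] jaw -64.9
[325.92903031 200.29109467] [[ 0.425  0.862  0.276  0.67 ]
 [-0.905  0.406  0.126  0.091]
 [-0.003 -0.303  0.953  0.295]
 [ 0.     0.     0.     1.   ]]
```

View pics/w1.png

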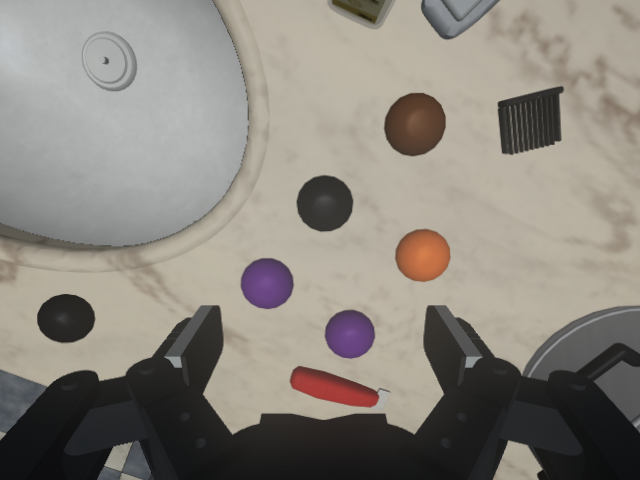

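The wrist view shows stone A at (325,203), which is where I predicted it. Brown is at (415,124), orange at (423,255) and purple at (267,283), so the jaw line is clear. Stone B is at (66,318).

Run:
```python
from h import *
from m import blob
c=cam("wrist"); dark=c["img"].max(2)<75
for u,v in((325,203),(66,318)):
    b=blob(c,u,v,34,dark); print(np.round(b,1),at(c,b[0],b[1],.017).round(4))
go([.623,.0676,.174])
```

```text
[ 323.4  201.9 2344. ] [0.6205 0.0677 0.017 ]
[  65.3  316.9 2146. ] [0.4244 0.236  0.017 ]
t 1.95 pos [0.6021 0.0567 0.3278] -> tool cm [-0.09 -2.39 15.37] open 1.00 F [-0.02 -0.24  0.  ] jaw -65.0
```

Request:
move_arm([
  {"gripper":100,"x":0,"y":-2.3,"z":2.5,"roll":0},
  {"gripper":100,"x":0,"y":0,"z":4,"roll":0},
  {"gripper":100,"x":0,"y":0,"z":3,"roll":0},
  {"gripper":100,"x":0,"y":0,"z":0,"roll":0},
])

```text
time_s: 2.45
eef_pos: [0.6217, 0.0653, 0.232]
eef_rot: [0.001, 0.843, -0.538, -0.002]
wrist_force: [-0.0, 0.2, 0.8]
opening: 1.0
```

Run:
```python
from h import *
go([.623,.0676,.174])
```

```text
t 2.45 pos [0.6217 0.0653 0.232 ] -> tool cm [-0.14 -0.24  5.8 ] open 1.00 F [-0.04  0.2   0.81] jaw -65.1
```

Request:
move_arm([
  {"gripper":100,"x":-0.2,"y":-0.1,"z":2.5,"roll":0},
  {"gripper":100,"x":0,"y":0,"z":2,"roll":0},
  {"gripper":100,"x":0,"y":0,"z":1,"roll":0},
  {"gripper":100,"x":0,"y":0,"z":0.2,"roll":0},
  {"gripper":100,"x":0,"y":0,"z":0,"roll":0},
])

```text
time_s: 3.08
eef_pos: [0.6237, 0.0685, 0.1773]
eef_rot: [-0.0, 0.843, -0.538, 0.0]
wrist_force: [-0.8, 0.0, 0.9]
opening: 1.001
```

Request:
move_arm([
  {"gripper":60,"x":0,"y":0,"z":0,"roll":0},
  {"gripper":60,"x":0,"y":0,"z":0,"roll":0},
  {"gripper":60,"x":0,"y":0,"z":0,"roll":0},
])

```text
time_s: 3.45
eef_pos: [0.6235, 0.0685, 0.177]
eef_rot: [-0.0, 0.843, -0.538, 0.0]
wrist_force: [-0.5, 0.3, -0.9]
opening: 0.596
```

Run:
```python
from h import *
go([.622,.0676,.174])
```

```text
t 3.45 pos [0.6235 0.0685 0.177 ] -> tool cm [0.02 0.17 0.3 ] open 0.60 F [-0.53  0.25 -0.88] jaw -65.0
```

Request:
move_arm([
  {"gripper":60,"x":0,"y":0.1,"z":0.3,"roll":0},
  {"gripper":60,"x":0,"y":0,"z":0,"roll":0},
  {"gripper":40,"x":0,"y":0,"z":0,"roll":0},
  {"gripper":30,"x":0,"y":0,"z":0,"roll":0},
  {"gripper":30,"x":0,"y":0,"z":0,"roll":0},
])

```text
time_s: 4.08
eef_pos: [0.6225, 0.0681, 0.1739]
eef_rot: [-0.0, 0.843, -0.537, 0.0]
wrist_force: [-0.7, -0.6, 2.3]
opening: 0.503
```

Request:
move_arm([
  {"gripper":30,"x":0,"y":0,"z":0,"roll":0},
  {"gripper":30,"x":0,"y":0,"z":-0.5,"roll":0},
  {"gripper":30,"x":0,"y":0,"z":-1.5,"roll":0},
  {"gripper":30,"x":0,"y":0,"z":-2,"roll":0},
  {"gripper":30,"x":0,"y":0,"z":0,"roll":0},
])

```text
time_s: 4.7
eef_pos: [0.6238, 0.068, 0.2169]
eef_rot: [-0.001, 0.843, -0.538, 0.002]
wrist_force: [0.7, 0.0, -0.7]
opening: 0.504
```

Run:
```python
from h import *
go([.622,.0676,.174]); save(cam("wrist"),"w2.png")
```

```text
t 4.70 pos [0.6238 0.068  0.2169] -> tool cm [-0.05  0.2   4.29] open 0.50 F [ 0.72  0.04 -0.71] jaw -65.0
```

View pics/w2.png

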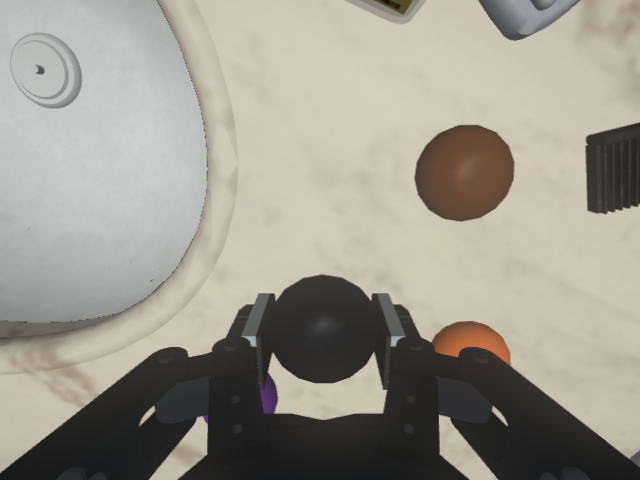

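Stone A is held centred between the pads at (323,328), with an opening of 0.50. I'll raise it and carry it over the pot.

Request:
move_arm([
  {"gripper":30,"x":0,"y":0,"z":-4,"roll":0},
  {"gripper":30,"x":1,"y":0.5,"z":-5,"roll":0},
  {"gripper":30,"x":3,"y":1.5,"z":-2,"roll":0},
  {"gripper":30,"x":4,"y":2.3,"z":0,"roll":0},
  {"gripper":30,"x":4,"y":2.3,"z":0,"roll":0},
])

```text
time_s: 5.38
eef_pos: [0.6129, -0.0695, 0.3238]
eef_rot: [-0.0, 0.843, -0.537, 0.0]
wrist_force: [0.6, -0.2, -1.8]
opening: 0.506
```

Request:
move_arm([
  {"gripper":30,"x":4,"y":2.3,"z":0,"roll":0},
  {"gripper":30,"x":3,"y":1.7,"z":0,"roll":0},
  {"gripper":30,"x":2,"y":1.2,"z":0,"roll":0},
  {"gripper":30,"x":0,"y":0,"z":0,"roll":0},
])

```text
time_s: 5.88
eef_pos: [0.6038, -0.1735, 0.3233]
eef_rot: [0.0, 0.843, -0.538, -0.0]
wrist_force: [0.6, -0.1, -1.5]
opening: 0.504
```

Run:
```python
from h import *
go([.5957,-.2583,.32])
c=cam("wrist"); save(c,"w3.png"); np.savez("pics/wrist0.npz",**c); print(rim(c,.569,-.271))
```

```text
t 5.88 pos [ 0.6038 -0.1735  0.3233] -> tool cm [7.36 4.3  0.33] open 0.50 F [ 0.57 -0.06 -1.53] jaw -65.2
(np.float32(11.667606), 0.569, -0.276)
```

View pics/w3.png

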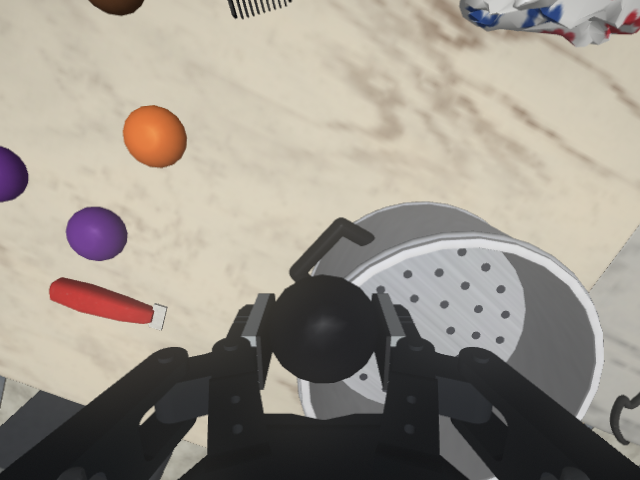

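The wrist view has the pot mouth to the right. The tray/wall edge is near (525,300). I'll get a rough tray height from that edge where it crosses the wall cylinder, so the slow feeling stage can be short.

Run:
```python
from h import *
a=np.linspace(0,2*np.pi,180,endpoint=False)
for n in("top","wrist"):
    c=dict(np.load("pics/"+n+"0.npz")); cx,cy=(.568,-.273) if n=="top" else (.569,-.276)
    g=cv2.GaussianBlur(cv2.cvtColor(c["img"],cv2.COLOR_RGB2GRAY).astype(np.float32),(0,0),1)
    cam0=c["W"][:3,3]; dirv=np.array([cx,cy])-cam0[:2]; th=np.arctan2(*dirv[::-1])
    aa=th+np.radians(np.arange(-50,51,2)) ; out=[]
    for z in np.arange(.034,.084,.002):
        f=lambda r:np.array([proj(c,[cx+r*np.cos(t),cy+r*np.sin(t),z]) for t in aa]).astype(np.float32)
        i,o=f(.085),f(.089); 
        # difference: tray just inside vs wall just above
        w=np.array([proj(c,[cx+.089*np.cos(t),cy+.089*np.sin(t),z+.004]) for t in aa]).astype(np.float32)
        s=lambda uv:cv2.remap(g,uv[:,:1],uv[:,1:],1).ravel()
        out.append((round(z,3),round(float(np.median(s(i)-s(w))),1)))
    print(n,out)
```

```text
top [(np.float64(0.034), 29.5), (np.float64(0.036), 35.1), (np.float64(0.038), 40.7), (np.float64(0.04), 44.4), (np.float64(0.042), 47.2), (np.float64(0.044), 48.7), (np.float64(0.046), 47.2), (np.float64(0.048), 43.5), (np.float64(0.05), 36.5), (np.float64(0.052), 29.1), (np.float64(0.054), 21.6), (np.float64(0.056), 15.0), (np.float64(0.058), 10.1), (np.float64(0.06), 6.2), (np.float64(0.062), 3.7), (np.float64(0.064), 2.2), (np.float64(0.066), 0.7), (np.float64(0.068), 0.4), (np.float64(0.07), 0.1), (np.float64(0.072), -0.0), (np.float64(0.074), 0.0), (np.float64(0.076), -0.0), (np.float64(0.078), -0.0), (np.float64(0.08), -0.1), (np.float64(0.082), -0.1)]
wrist [(np.float64(0.034), 1.6), (np.float64(0.036), 1.4), (np.float64(0.038), 1.4), (np.float64(0.04), 1.3), (np.float64(0.042), 1.2), (np.float64(0.044), 1.1), (np.float64(0.046), 1.0), (np.float64(0.048), 1.1), (np.float64(0.05), 1.2), (np.float64(0.052), 1.3), (np.float64(0.054), 1.2), (np.float64(0.056), 1.0), (np.float64(0.058), 1.0), (np.float64(0.06), 0.9), (np.float64(0.062), 1.3), (np.float64(0.064), 1.3), (np.float64(0.066), 0.9), (np.float64(0.068), 1.1), (np.float64(0.07), 1.1), (np.float64(0.072), 1.0), (np.float64(0.074), 1.0), (np.float64(0.076), 0.9), (np.float64(0.078), 0.9), (np.float64(0.08), 0.9), (np.float64(0.082), 0.7)]
```

Request:
move_arm([
  {"gripper":30,"x":2.5,"y":1.5,"z":0,"roll":0},
  {"gripper":30,"x":2.5,"y":1.5,"z":0,"roll":0},
  {"gripper":30,"x":1.6,"y":1,"z":0,"roll":0},
  {"gripper":30,"x":0.7,"y":0.3,"z":0,"roll":0},
  {"gripper":30,"x":0,"y":0,"z":0,"roll":0},
])

```text
time_s: 6.55
eef_pos: [0.5961, -0.2561, 0.3235]
eef_rot: [-0.0, 0.843, -0.538, -0.0]
wrist_force: [0.6, 1.3, -1.3]
opening: 0.504
```

Run:
```python
from h import *
go([.5957,-.2583,.32])
c=cam("wrist"); save(c,"w4.png"); print(rim(c,.569,-.271))
```

```text
t 6.55 pos [ 0.5961 -0.2561  0.3235] -> tool cm [0.19 0.13 0.35] open 0.50 F [ 0.58  1.25 -1.33] jaw -65.0
(np.float32(13.119572), 0.569, -0.276)
```

View pics/w4.png

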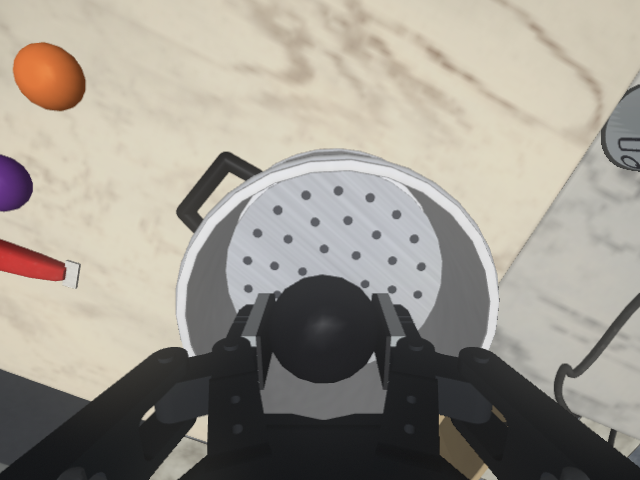

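The tray shows through the mouth, with the hand just over its near half. The top-camera edge gives the tray top at about z = 0.046 m, so contact should come near TCP z = 0.220. I'll go down to 0.258 quickly, since the highest possible contact is 0.250, and then feel slowly.

Request:
move_arm([
  {"gripper":30,"x":0.5,"y":0.2,"z":2,"roll":0},
  {"gripper":30,"x":0,"y":0,"z":2,"roll":0},
  {"gripper":30,"x":0,"y":0,"z":1.5,"roll":0},
  {"gripper":30,"x":0,"y":0,"z":0.8,"roll":0},
  {"gripper":30,"x":0,"y":0,"z":0,"roll":0},
])

```text
time_s: 7.22
eef_pos: [0.5961, -0.2616, 0.2596]
eef_rot: [-0.0, 0.843, -0.538, -0.001]
wrist_force: [-0.3, 0.0, -0.1]
opening: 0.504
```

Run:
```python
from h import *
go([.5962,-.2613,.25])
```

```text
t 7.22 pos [ 0.5961 -0.2616  0.2596] -> tool cm [-0.02 -0.03  0.96] open 0.50 F [-0.28  0.01 -0.1 ] jaw -65.0
```

Request:
move_arm([
  {"gripper":30,"x":0,"y":0,"z":0.4,"roll":0},
  {"gripper":30,"x":0,"y":0,"z":0.4,"roll":0},
  {"gripper":30,"x":0,"y":0,"z":0.2,"roll":0},
  {"gripper":30,"x":0,"y":0,"z":0.1,"roll":0},
  {"gripper":30,"x":0,"y":0,"z":0,"roll":0},
])

```text
time_s: 7.85
eef_pos: [0.5963, -0.2618, 0.2497]
eef_rot: [-0.0, 0.843, -0.537, 0.0]
wrist_force: [0.6, -0.6, -2.1]
opening: 0.497
```

Request:
move_arm([
  {"gripper":30,"x":0,"y":0,"z":0.15,"roll":0},
  {"gripper":30,"x":0,"y":0,"z":0.15,"roll":0},
  {"gripper":30,"x":0,"y":0,"z":0,"roll":0},
])

```text
time_s: 8.22
eef_pos: [0.5962, -0.2618, 0.2465]
eef_rot: [-0.0, 0.843, -0.538, -0.0]
wrist_force: [0.9, 0.3, -2.2]
opening: 0.499
```

Request:
move_arm([
  {"gripper":30,"x":0,"y":0,"z":0.15,"roll":0},
  {"gripper":30,"x":0,"y":0,"z":0.15,"roll":0},
  {"gripper":30,"x":0,"y":0,"z":0,"roll":0},
])

```text
time_s: 8.6
eef_pos: [0.5962, -0.2617, 0.2434]
eef_rot: [-0.0, 0.843, -0.538, -0.0]
wrist_force: [0.6, -0.5, -1.6]
opening: 0.503
```

Request:
move_arm([
  {"gripper":30,"x":0,"y":0,"z":0.15,"roll":0},
  {"gripper":30,"x":0,"y":0,"z":0.15,"roll":0},
  {"gripper":30,"x":0,"y":0,"z":0,"roll":0},
])

```text
time_s: 8.98
eef_pos: [0.5962, -0.2617, 0.2405]
eef_rot: [0.0, 0.843, -0.538, -0.0]
wrist_force: [-0.6, -0.3, -1.6]
opening: 0.509
```

Request:
move_arm([
  {"gripper":30,"x":0,"y":0,"z":0.15,"roll":0},
  {"gripper":30,"x":0,"y":0,"z":0.15,"roll":0},
  {"gripper":30,"x":0,"y":0,"z":0,"roll":0},
])

```text
time_s: 9.35
eef_pos: [0.5962, -0.2617, 0.2375]
eef_rot: [-0.0, 0.843, -0.538, -0.0]
wrist_force: [-0.4, 0.4, -1.7]
opening: 0.502
```

Request:
move_arm([
  {"gripper":30,"x":0,"y":0,"z":0.15,"roll":0},
  {"gripper":30,"x":0,"y":0,"z":0.15,"roll":0},
  {"gripper":30,"x":0,"y":0,"z":0,"roll":0},
])

```text
time_s: 9.72
eef_pos: [0.5962, -0.2617, 0.2344]
eef_rot: [-0.0, 0.843, -0.538, -0.0]
wrist_force: [-0.1, 0.4, -1.8]
opening: 0.506
```

Request:
move_arm([
  {"gripper":30,"x":0,"y":0,"z":0.15,"roll":0},
  {"gripper":30,"x":0,"y":0,"z":0.15,"roll":0},
  {"gripper":30,"x":0,"y":0,"z":0,"roll":0},
])

```text
time_s: 10.1
eef_pos: [0.5962, -0.2617, 0.2315]
eef_rot: [-0.0, 0.843, -0.538, -0.0]
wrist_force: [0.1, 0.6, -1.3]
opening: 0.5
```

Request:
move_arm([
  {"gripper":30,"x":0,"y":0,"z":0.15,"roll":0},
  {"gripper":30,"x":0,"y":0,"z":0.1,"roll":0},
  {"gripper":30,"x":0,"y":0,"z":0,"roll":0},
])

```text
time_s: 10.48
eef_pos: [0.5962, -0.2617, 0.229]
eef_rot: [-0.0, 0.843, -0.538, -0.0]
wrist_force: [0.8, 0.7, -0.6]
opening: 0.501
```

Request:
move_arm([
  {"gripper":30,"x":0,"y":0,"z":0.1,"roll":0},
  {"gripper":30,"x":0,"y":0,"z":0.1,"roll":0},
  {"gripper":30,"x":0,"y":0,"z":0,"roll":0},
])

```text
time_s: 10.85
eef_pos: [0.5962, -0.2617, 0.227]
eef_rot: [-0.0, 0.843, -0.538, -0.0]
wrist_force: [-0.2, 0.3, -0.8]
opening: 0.506
```

Request:
move_arm([
  {"gripper":30,"x":0,"y":0,"z":0.1,"roll":0},
  {"gripper":30,"x":0,"y":0,"z":0.1,"roll":0},
  {"gripper":30,"x":0,"y":0,"z":0,"roll":0},
])

```text
time_s: 11.22
eef_pos: [0.5962, -0.2618, 0.225]
eef_rot: [-0.0, 0.843, -0.538, -0.0]
wrist_force: [0.1, -0.0, -2.2]
opening: 0.503
```

Request:
move_arm([
  {"gripper":30,"x":0,"y":0,"z":0.1,"roll":0},
  {"gripper":30,"x":0,"y":0,"z":0.1,"roll":0},
  {"gripper":30,"x":0,"y":0,"z":0,"roll":0},
])

```text
time_s: 11.6
eef_pos: [0.5962, -0.2618, 0.223]
eef_rot: [0.0, 0.843, -0.538, -0.0]
wrist_force: [0.3, 0.0, -1.4]
opening: 0.507
```

Request:
move_arm([
  {"gripper":30,"x":0,"y":0,"z":0.1,"roll":0},
  {"gripper":30,"x":0,"y":0,"z":0.1,"roll":0},
  {"gripper":30,"x":0,"y":0,"z":0,"roll":0},
])

```text
time_s: 11.98
eef_pos: [0.5962, -0.2618, 0.2211]
eef_rot: [0.0, 0.843, -0.538, -0.0]
wrist_force: [0.2, -0.6, -1.8]
opening: 0.504
```

Request:
move_arm([
  {"gripper":30,"x":0,"y":0,"z":0.1,"roll":0},
  {"gripper":30,"x":0,"y":0,"z":0.1,"roll":0},
  {"gripper":30,"x":0,"y":0,"z":0,"roll":0},
])

```text
time_s: 12.35
eef_pos: [0.5962, -0.2617, 0.219]
eef_rot: [-0.0, 0.843, -0.538, -0.0]
wrist_force: [0.3, 0.2, -1.6]
opening: 0.504
```

Request:
move_arm([
  {"gripper":30,"x":0,"y":0,"z":0.1,"roll":0},
  {"gripper":30,"x":0,"y":0,"z":0.1,"roll":0},
  {"gripper":30,"x":0,"y":0,"z":0,"roll":0},
])

```text
time_s: 12.72
eef_pos: [0.5962, -0.2617, 0.217]
eef_rot: [-0.0, 0.843, -0.538, -0.0]
wrist_force: [0.0, 0.6, -1.6]
opening: 0.501
```

Request:
move_arm([
  {"gripper":30,"x":0,"y":0,"z":0.1,"roll":0},
  {"gripper":30,"x":0,"y":0,"z":0.1,"roll":0},
  {"gripper":30,"x":0,"y":0,"z":0,"roll":0},
])

```text
time_s: 13.1
eef_pos: [0.5963, -0.2617, 0.2153]
eef_rot: [-0.0, 0.843, -0.537, 0.0]
wrist_force: [-0.6, 0.4, -0.9]
opening: 0.505
```

Request:
move_arm([
  {"gripper":30,"x":0,"y":0,"z":0.1,"roll":0},
  {"gripper":30,"x":0,"y":0,"z":0,"roll":0},
])

```text
time_s: 13.35
eef_pos: [0.5963, -0.2618, 0.2145]
eef_rot: [-0.0, 0.843, -0.538, 0.0]
wrist_force: [-0.4, 0.6, 1.7]
opening: 0.504
```

Run:
```python
from h import *
f=[]
for i in range(8):
    c=cam("wrist"); o=ctrl.get_obs(); f.append(o["wrist_force"][2])
print(np.round(f,2),np.mean(f)); go([.5962,-.2617,.214]); save(c,"w5.png")
```

```text
[2.22 1.79 2.42 1.34 1.81 2.05 2.63 1.81] 2.0099460790829564
t 13.75 pos [ 0.5963 -0.2618  0.2143] -> tool cm [-0.01  0.01  0.03] open 0.50 F [-0.4   0.79  1.81] jaw -65.0
```

The mean force rose from −1.6 N to +2.0 N. The change over the last millimetre is about 0.35 mm/N, which matches the tray spring and not a hard rim. So stone A rests on the tray, with its top at about z = 0.040. I'll ease 0.5 mm and then open gradually.

Request:
move_arm([
  {"gripper":30,"x":0,"y":0,"z":-0.05,"roll":0},
  {"gripper":48,"x":0,"y":0,"z":0,"roll":0},
  {"gripper":54,"x":0,"y":0,"z":0,"roll":0},
  {"gripper":58,"x":0,"y":0,"z":0,"roll":0},
  {"gripper":64,"x":0,"y":0,"z":0,"roll":0},
])

```text
time_s: 14.38
eef_pos: [0.5962, -0.2618, 0.2145]
eef_rot: [0.0, 0.843, -0.538, -0.0]
wrist_force: [-0.1, -0.3, 0.6]
opening: 0.638
```

Request:
move_arm([
  {"gripper":80,"x":0,"y":0,"z":0,"roll":0},
  {"gripper":80,"x":0,"y":0,"z":0,"roll":0},
  {"gripper":80,"x":0,"y":0,"z":-0.5,"roll":0},
  {"gripper":80,"x":0,"y":0,"z":-2,"roll":0},
  {"gripper":80,"x":0,"y":0,"z":-4,"roll":0},
])

```text
time_s: 15.0
eef_pos: [0.5957, -0.2615, 0.2798]
eef_rot: [-0.0, 0.843, -0.538, -0.002]
wrist_force: [0.4, -0.4, 0.1]
opening: 0.8
```

Request:
move_arm([
  {"gripper":80,"x":0,"y":0,"z":-6,"roll":0},
  {"gripper":80,"x":0,"y":0,"z":0,"roll":0},
])

```text
time_s: 15.25
eef_pos: [0.5981, -0.2629, 0.3484]
eef_rot: [0.0, 0.843, -0.537, 0.007]
wrist_force: [1.0, -0.6, 0.5]
opening: 0.797
```

Run:
```python
from h import *
c=cam("wrist"); save(c,"w6.png"); go([.4275,.2353,.36])
```

```text
t 15.30 pos [ 0.5972 -0.2623  0.3449] -> tool cm [-52.26  -5.64  -1.86] open 0.80 F [-0.04  0.24 -0.86] jaw -65.0
```

View pics/w6.png

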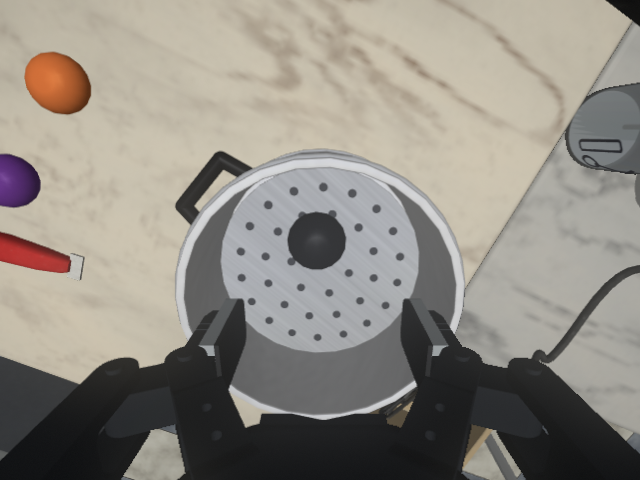

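Stone A stands flat on the tray at (316,240) in the upper half, leaving the lower half free. Now for stone B.

Request:
move_arm([
  {"gripper":80,"x":-5.2,"y":-0.56,"z":0,"roll":0},
  {"gripper":80,"x":-5.2,"y":-0.56,"z":0,"roll":0},
  {"gripper":80,"x":-5.2,"y":-0.56,"z":0,"roll":0},
  {"gripper":80,"x":-5.2,"y":-0.56,"z":0,"roll":0},
  {"gripper":80,"x":-5.2,"y":-0.56,"z":0,"roll":0},
])

```text
time_s: 15.92
eef_pos: [0.5106, -0.0127, 0.339]
eef_rot: [0.0, 0.843, -0.538, -0.001]
wrist_force: [0.4, 1.4, 0.1]
opening: 0.799
```

Request:
move_arm([
  {"gripper":80,"x":-5.2,"y":-0.56,"z":0,"roll":0},
  {"gripper":80,"x":-5.2,"y":-0.56,"z":0,"roll":0},
  {"gripper":80,"x":-5.2,"y":-0.56,"z":0,"roll":0},
  {"gripper":80,"x":-5.2,"y":-0.56,"z":0,"roll":0},
  {"gripper":80,"x":0,"y":0,"z":0,"roll":0},
])

```text
time_s: 16.55
eef_pos: [0.4425, 0.1863, 0.339]
eef_rot: [0.0, 0.845, -0.535, -0.001]
wrist_force: [0.5, -0.3, -0.7]
opening: 0.8
```

Run:
```python
from h import *
from m import blob
go([.4275,.2353,.178])
c=cam("wrist"); save(c,"w7.png"); u=proj(c,[.4275,.2353,.017]).round().astype(int)
b=blob(c,int(u[0]),int(u[1]),34,c["img"].max(2)<75); print(u,np.round(b,1),at(c,b[0],b[1],.017).round(4))
```

```text
t 16.55 pos [0.4425 0.1863 0.339 ] -> tool cm [-5.05 -0.76 16.11] open 0.80 F [ 0.45 -0.28 -0.72] jaw -64.7
[266 215] [ 265.5  217.1 2057. ] [0.4257 0.235  0.017 ]
```

Request:
move_arm([
  {"gripper":80,"x":-2.5,"y":-0.4,"z":2,"roll":0},
  {"gripper":80,"x":-2.5,"y":-0.4,"z":4,"roll":0},
  {"gripper":80,"x":0,"y":0,"z":4,"roll":0},
  {"gripper":80,"x":0,"y":0,"z":0,"roll":0},
])

```text
time_s: 17.1
eef_pos: [0.4293, 0.231, 0.2367]
eef_rot: [0.003, 0.843, -0.538, -0.003]
wrist_force: [0.4, -0.5, -0.8]
opening: 0.802
```

Run:
```python
from h import *
go([.427,.2352,.174])
```

```text
t 17.10 pos [0.4293 0.231  0.2367] -> tool cm [-0.47 -0.02  6.27] open 0.80 F [ 0.36 -0.49 -0.77] jaw -65.1
```

Request:
move_arm([
  {"gripper":80,"x":-0.3,"y":0,"z":2.5,"roll":0},
  {"gripper":80,"x":0,"y":0,"z":2,"roll":0},
  {"gripper":60,"x":0,"y":0,"z":1,"roll":0},
  {"gripper":60,"x":0,"y":0,"z":0.2,"roll":0},
  {"gripper":60,"x":0,"y":0,"z":0,"roll":0},
])

```text
time_s: 17.73
eef_pos: [0.4299, 0.235, 0.1836]
eef_rot: [-0.0, 0.843, -0.538, 0.0]
wrist_force: [0.1, 0.7, 0.5]
opening: 0.602
```

Run:
```python
from h import *
go([.427,.2352,.174])
```

```text
t 17.73 pos [0.4299 0.235  0.1836] -> tool cm [-0.14  0.26  0.96] open 0.60 F [0.14 0.73 0.47] jaw -65.1
```

Request:
move_arm([
  {"gripper":60,"x":0,"y":0.2,"z":0.5,"roll":0},
  {"gripper":60,"x":0,"y":0,"z":0.5,"roll":0},
  {"gripper":60,"x":0,"y":0,"z":0,"roll":0},
  {"gripper":40,"x":0,"y":0,"z":0,"roll":0},
  {"gripper":30,"x":0,"y":0,"z":0,"roll":0},
])

```text
time_s: 18.35
eef_pos: [0.4275, 0.2344, 0.173]
eef_rot: [0.0, 0.843, -0.537, 0.0]
wrist_force: [-1.2, -0.7, 4.9]
opening: 0.505
```

Request:
move_arm([
  {"gripper":30,"x":0,"y":0,"z":0,"roll":0},
  {"gripper":30,"x":0,"y":0,"z":0,"roll":0},
])

```text
time_s: 18.6
eef_pos: [0.4275, 0.2344, 0.1729]
eef_rot: [-0.0, 0.843, -0.538, 0.0]
wrist_force: [-2.1, -1.4, 6.3]
opening: 0.502
```

Request:
move_arm([
  {"gripper":30,"x":0,"y":0,"z":-0.5,"roll":0},
  {"gripper":30,"x":0,"y":0,"z":-2,"roll":0},
  {"gripper":30,"x":0,"y":0,"z":-4,"roll":0},
  {"gripper":30,"x":0,"y":0,"z":-5,"roll":0},
  {"gripper":30,"x":0,"y":0,"z":-4,"roll":0},
])

```text
time_s: 19.23
eef_pos: [0.4274, 0.2343, 0.3296]
eef_rot: [-0.001, 0.843, -0.538, 0.0]
wrist_force: [0.3, -0.4, -0.9]
opening: 0.506
```

Run:
```python
from h import *
c=cam("wrist"); save(c,"w8.png"); go([.5418,-.2867,.33])
```

```text
t 19.27 pos [0.4291 0.235  0.3349] -> tool cm [52.04 11.83  0.46] open 0.50 F [2.42 1.33 2.73] jaw -65.0
```

View pics/w8.png

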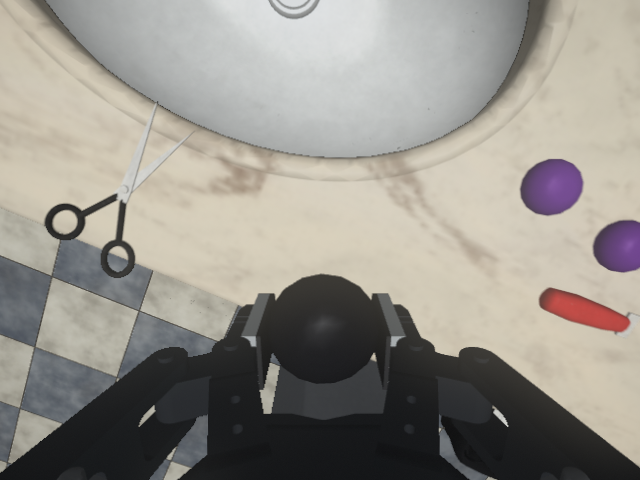

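Stone B is held centred. Carrying it over to the pot's free half.

Request:
move_arm([
  {"gripper":30,"x":3,"y":0.7,"z":0,"roll":0},
  {"gripper":30,"x":5.2,"y":1.2,"z":0,"roll":0},
  {"gripper":30,"x":5.2,"y":1.2,"z":0,"roll":0},
  {"gripper":30,"x":5.2,"y":1.2,"z":0,"roll":0},
  {"gripper":30,"x":5.2,"y":1.2,"z":0,"roll":0},
])

```text
time_s: 19.9
eef_pos: [0.478, -0.0063, 0.3276]
eef_rot: [-0.0, 0.843, -0.538, 0.0]
wrist_force: [0.8, -0.1, -1.0]
opening: 0.501
```

Request:
move_arm([
  {"gripper":30,"x":5.2,"y":1.2,"z":0,"roll":0},
  {"gripper":30,"x":5.2,"y":1.2,"z":0,"roll":0},
  {"gripper":30,"x":5.2,"y":1.2,"z":0,"roll":0},
  {"gripper":30,"x":3.5,"y":0.8,"z":0,"roll":0},
  {"gripper":30,"x":0,"y":0,"z":0,"roll":0},
])

```text
time_s: 20.52
eef_pos: [0.5189, -0.1989, 0.3273]
eef_rot: [0.0, 0.842, -0.539, 0.0]
wrist_force: [-0.5, 1.3, -0.9]
opening: 0.504
```

Run:
```python
from h import *
c=cam("wrist"); save(c,"w9.png"); np.savez("pics/w9.npz",**c); go([.5418,-.2867,.33]); print(proj(c,[.5962,-.2617,.057]),rim(c,.569,-.272))
```

```text
t 20.57 pos [ 0.5186 -0.1973  0.3271] -> tool cm [ 9.09  1.65 -0.3 ] open 0.50 F [-0.34  0.49 -1.  ] jaw -65.2
[454.88317932 180.9957539 ] (np.float32(13.384493), 0.57, -0.276)
```

View pics/w9.png

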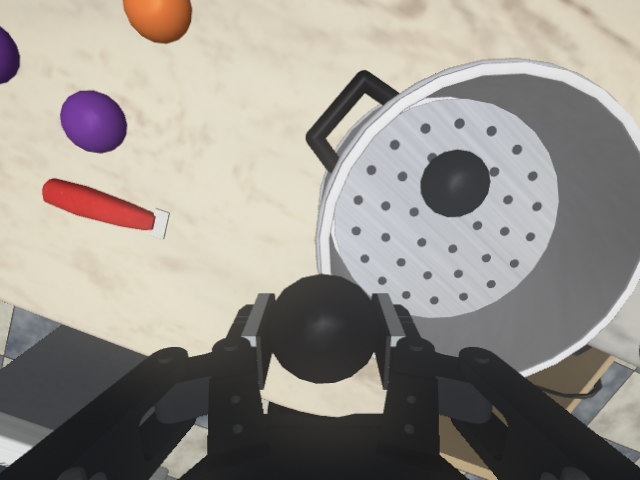

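Stone A is seen at (455,183) against a predicted (455,181), so it stands where I set it. I'll move B over its spot 60 mm away.

Request:
move_arm([
  {"gripper":30,"x":4,"y":0.8,"z":0,"roll":0},
  {"gripper":30,"x":3,"y":0.6,"z":0,"roll":0},
  {"gripper":30,"x":1.5,"y":0.2,"z":0,"roll":0},
  {"gripper":30,"x":0.5,"y":0,"z":0,"roll":0},
  {"gripper":30,"x":0,"y":0,"z":0,"roll":0},
])

```text
time_s: 21.2
eef_pos: [0.5423, -0.2838, 0.3274]
eef_rot: [-0.0, 0.843, -0.537, -0.0]
wrist_force: [0.1, 0.5, -1.1]
opening: 0.504
```

Run:
```python
from h import *
go([.5418,-.2867,.222])
```

```text
t 21.20 pos [ 0.5423 -0.2838  0.3274] -> tool cm [ 0.25  0.17 10.54] open 0.50 F [ 0.08  0.46 -1.05] jaw -65.0
```

Request:
move_arm([
  {"gripper":30,"x":0.2,"y":0.1,"z":3,"roll":0},
  {"gripper":30,"x":0,"y":0,"z":3,"roll":0},
  {"gripper":30,"x":0,"y":0,"z":2.5,"roll":0},
  {"gripper":30,"x":0,"y":0,"z":0.7,"roll":0},
  {"gripper":30,"x":0,"y":0,"z":0,"roll":0},
])

```text
time_s: 21.82
eef_pos: [0.5423, -0.2863, 0.2358]
eef_rot: [-0.0, 0.843, -0.537, -0.0]
wrist_force: [-0.1, 0.4, -0.6]
opening: 0.5
```

Run:
```python
from h import *
go([.5418,-.2867,.222])
```

```text
t 21.82 pos [ 0.5423 -0.2863  0.2358] -> tool cm [0.01 0.06 1.38] open 0.50 F [-0.06  0.36 -0.65] jaw -65.0
```

Request:
move_arm([
  {"gripper":30,"x":0,"y":0,"z":0.6,"roll":0},
  {"gripper":30,"x":0,"y":0,"z":0.5,"roll":0},
  {"gripper":30,"x":0,"y":0,"z":0.3,"roll":0},
  {"gripper":30,"x":0,"y":0,"z":0.1,"roll":0},
  {"gripper":30,"x":0,"y":0,"z":0,"roll":0},
])

```text
time_s: 22.45
eef_pos: [0.5422, -0.287, 0.2207]
eef_rot: [0.0, 0.843, -0.538, -0.0]
wrist_force: [0.0, -0.1, -2.0]
opening: 0.503
```

Request:
move_arm([
  {"gripper":30,"x":0,"y":0,"z":0.15,"roll":0},
  {"gripper":30,"x":0,"y":0,"z":0.15,"roll":0},
  {"gripper":30,"x":0,"y":0,"z":0.1,"roll":0},
  {"gripper":30,"x":0,"y":0,"z":0,"roll":0},
])

```text
time_s: 22.95
eef_pos: [0.5422, -0.2869, 0.2165]
eef_rot: [-0.0, 0.843, -0.538, -0.0]
wrist_force: [0.3, -0.8, -1.5]
opening: 0.502
```

Request:
move_arm([
  {"gripper":30,"x":0,"y":0,"z":0.1,"roll":0},
  {"gripper":30,"x":0,"y":0,"z":0,"roll":0},
])

```text
time_s: 23.2
eef_pos: [0.5422, -0.2869, 0.2156]
eef_rot: [-0.0, 0.843, -0.538, -0.0]
wrist_force: [-0.2, 0.7, -0.3]
opening: 0.503
```

```bash
cat > f.py <<'E'
from h import *
f=[]
for i in range(5):
    ctrl.camera("top"); f.append(ctrl.get_obs()["wrist_force"][2])
print(np.round(f,2),np.mean(f)); go([.5418,-.2867,.214])
E
python3 f.py
```

```text
[-1.44 -0.79 -1.11 -1.9  -1.37] -1.3228255348604785
t 23.45 pos [ 0.5422 -0.2869  0.2157] -> tool cm [-0.04  0.03  0.17] open 0.50 F [-0.7   0.63 -1.37] jaw -65.0
```

Request:
move_arm([
  {"gripper":30,"x":0,"y":0,"z":0.1,"roll":0},
  {"gripper":30,"x":0,"y":0,"z":0,"roll":0},
])

```text
time_s: 23.7
eef_pos: [0.5422, -0.2869, 0.2145]
eef_rot: [-0.0, 0.843, -0.538, -0.0]
wrist_force: [-0.3, -0.8, -0.9]
opening: 0.503
```

```bash
python3 f.py
```

```text
[-1.28 -1.63 -1.21 -1.28 -1.47] -1.3752900703438862
t 23.95 pos [ 0.5422 -0.2869  0.2147] -> tool cm [-0.04  0.03  0.07] open 0.50 F [-0.3   0.66 -1.47] jaw -65.0
```

Request:
move_arm([
  {"gripper":30,"x":0,"y":0,"z":0.1,"roll":0},
  {"gripper":30,"x":0,"y":0,"z":0,"roll":0},
])

```text
time_s: 24.2
eef_pos: [0.5423, -0.287, 0.2138]
eef_rot: [0.0, 0.843, -0.538, 0.0]
wrist_force: [-0.4, 0.0, 0.1]
opening: 0.504
```

```bash
python3 f.py
```

```text
[0.31 0.14 0.3  0.25 1.  ] 0.40165860694931227
t 24.45 pos [ 0.5423 -0.287   0.2138] -> tool cm [-0.05  0.03 -0.02] open 0.50 F [ 0.43 -0.29  1.  ] jaw -65.0
```

Contact is at TCP 0.2138, against a predicted 0.214. The force rose 1.7 N, so the tray carries more than the stone's 1.1 N weight. Releasing gradually.

Request:
move_arm([
  {"gripper":48,"x":0,"y":0,"z":0,"roll":0},
  {"gripper":51,"x":0,"y":0,"z":0,"roll":0},
  {"gripper":54,"x":0,"y":0,"z":0,"roll":0},
  {"gripper":58,"x":0,"y":0,"z":0,"roll":0},
  {"gripper":64,"x":0,"y":0,"z":0,"roll":0},
])

```text
time_s: 25.08
eef_pos: [0.5422, -0.2869, 0.2137]
eef_rot: [-0.0, 0.843, -0.538, -0.0]
wrist_force: [-0.2, 0.0, -0.5]
opening: 0.639
```

Request:
move_arm([
  {"gripper":80,"x":0,"y":0,"z":0,"roll":0},
  {"gripper":80,"x":0,"y":0,"z":0,"roll":0},
  {"gripper":80,"x":0,"y":0,"z":-0.5,"roll":0},
  {"gripper":80,"x":0,"y":0,"z":-2,"roll":0},
  {"gripper":80,"x":0,"y":0,"z":-4,"roll":0},
])

```text
time_s: 25.7
eef_pos: [0.5417, -0.2866, 0.279]
eef_rot: [-0.0, 0.843, -0.538, -0.001]
wrist_force: [-0.4, -0.1, -0.0]
opening: 0.798
```

Request:
move_arm([
  {"gripper":80,"x":0,"y":0,"z":-6,"roll":0},
  {"gripper":80,"x":0,"y":5,"z":-3,"roll":0},
  {"gripper":80,"x":0,"y":5,"z":0,"roll":0},
  {"gripper":80,"x":0,"y":0,"z":0,"roll":0},
  {"gripper":80,"x":0,"y":0,"z":0,"roll":0},
])

```text
time_s: 26.32
eef_pos: [0.4517, -0.3292, 0.3699]
eef_rot: [0.0, 0.843, -0.538, 0.001]
wrist_force: [-0.4, -0.8, -0.7]
opening: 0.803
```

Run:
```python
from h import *
from m import blob
c=cam("wrist"); save(c,"w10.png"); dark=c["img"].max(2)<75
for P in ([.5962,-.2617,.058],[.5422,-.287,.058]):
    u=proj(c,P); b=blob(c,int(u[0]),int(u[1]),30,dark); print(u.round(1),np.round(b,1),at(c,b[0],b[1],.058).round(4))
go([.5,-.3,.4])
```

```text
[323.9   8.7] [ 323.    17.2 1719. ] [ 0.5911 -0.2634  0.058 ]
[324.   99.3] [ 323.3   99.5 2467. ] [ 0.5418 -0.2865  0.058 ]
t 26.38 pos [ 0.4521 -0.3289  0.3695] -> tool cm [-0.6  -5.57 -3.05] open 0.80 F [-0.03  0.38 -0.  ] jaw -65.0
```

View pics/w10.png

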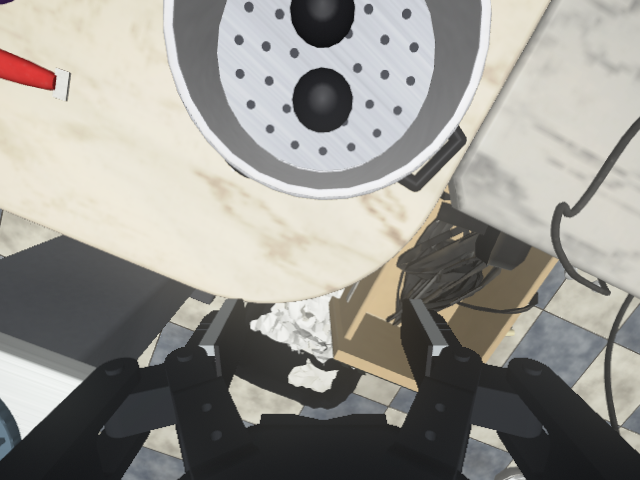

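Both stones lie side by side on the tray, A near (323,10), cut off by the picture's edge, and B at (323,100). I'll check quickly that the other objects haven't moved, then hand in.

Run:
```python
from h import *
a=dict(np.load("pics/top0.npz"))["img"].astype(int); b=ctrl.camera("top")["img"].astype(int)
for n,(x0,x1,y0,y1) in {"trimmer":(290,350,303,326),"guard":(318,350,165,198),"cologne":(245,275,148,184)}.items():
    print(n,np.abs(a-b)[y0:y1,x0:x1].mean().round(2))
print(ctrl.hand_in())
```

```text
trimmer 2.24
guard 2.07
cologne 2.35
the job is handed in; nothing more can be done
None
```

Both black stones are lying side by side on the warmer's tray. I handed the job in with the robot's clock at about 26 s of the 64 s allowed; no verdict is reported.

- **Placing:** I lowered each stone in small steps until the wrist force showed the tray carrying it, then opened the fingers gradually and backed off. The force rose 3.6 N for stone A and 1.7 N for stone B, well under the 10 N limit. The tray top came out at about z = 0.041 m, roughly 71 mm below the rim.
- **Last checks:**
  - The final wrist picture shows the stones separate, with centres about 60 mm apart and each about 30 mm from the pot's axis. Stone B measured within 1 mm of where I set it.
  - Stone A was cut off by the picture's edge, so its last reading was 5 mm off. An earlier full view put it within about 2 mm.
  - Comparing top-camera pictures from before and after shows only noise-level change at the trimmer, guard and cologne bottle.
- **Disagreements:**
  - My first camera estimate of the tray height (0.046 m) was about 5 mm too high, and the force feeling settled it.
  - The three cameras' pot-centre estimates spread by up to 10 mm in y, so I used −0.274. The final pictures show ample wall clearance.

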